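# Put the bottles up in their cups

## Task

Put the red, yellow and green squeeze bottles and the flat ink bottle up in the drip tray, each standing upright and fully down in its own cup: every squeeze bottle in the round cup of its own colour, the ink bottle in the oblong cup. The green bottle is still in the bench shaker with its shoulder caught under the neck yoke, so clear the bottle that stands in the way, then slide the green one straight out of the open front before lifting it. Tip none of the bottles over.

Things in the scene. Friction and masses are not known exactly. Their poses are not given: they have to be found in the camera images.
- paint_red_mid (a point): red squeeze bottle, about 220 g, 186 mm tall, stands on the table. Heights above its foot: body 49 mm diameter up to 115 mm, conical shoulder to 146 mm, lighter cap 34 mm diameter from 146 to 159 mm, tapering to 16 mm at the top. Take it by the cap from above, fingertips just over the shoulder. This point: its centre, 93 mm above the foot, z up it.
- paint_yellow_mid (a point): yellow squeeze bottle, about 220 g, 180 mm tall, stands on the table. Heights above its foot: body 49 mm diameter up to 111 mm, conical shoulder to 141 mm, lighter cap 34 mm diameter from 141 to 154 mm, tapering to 16 mm at the top. Take it by the cap from above, fingertips just over the shoulder. This point: its centre, 90 mm above the foot, z up it.
- paint_green_mid (a point): green squeeze bottle, about 220 g, 172 mm tall, stands in the shaker, cap above the yoke. Heights above its foot: body 49 mm diameter up to 106 mm, conical shoulder to 135 mm, lighter cap 34 mm diameter from 135 to 147 mm, tapering to 16 mm at the top. Take it by the cap from above, fingertips just over the shoulder. This point: its centre, 86 mm above the foot, z up it.
- ink_bottle_mid (a point): flat black ink bottle, orange label, about 190 g, 134 mm tall, on the table, turned up to 0.7 rad either way. Body 35 mm (its x) by 57 mm (its y), straight up to 82 mm above the foot, narrowing along y to a round neck and black cap 33 mm diameter from 106 mm to the top (closed, fixed). This point: its centre, 67 mm above the foot, z up.
- well_red (a point): red round cup, fixed in the drip tray, open at the top: bore 66 mm, widening to 75 mm at the mouth, 40 mm deep, wall 5 mm. This point is the centre of its inner floor; the rim is 40 mm above it, z up, y along the row of cups, which stand 100 mm apart in any order
- well_yellow (a point): yellow round cup, fixed in the drip tray, open at the top: bore 66 mm, widening to 75 mm at the mouth, 40 mm deep, wall 5 mm. This point is the centre of its inner floor; the rim is 40 mm above it, z up, y along the row of cups, which stand 100 mm apart in any order
- well_green (a point): green round cup, fixed in the drip tray, open at the top: bore 66 mm, widening to 75 mm at the mouth, 40 mm deep, wall 5 mm. This point is the centre of its inner floor; the rim is 40 mm above it, z up, y along the row of cups, which stand 100 mm apart in any order
- well_ink (a point): black oblong cup with an orange rim, fixed in the drip tray, open at the top: inside 51 mm (its x) by 73 mm (its y, along the row of cups), 40 mm deep, wall 5 mm. This point: centre of its inner floor, rim 40 mm above it, z up. The ink bottle goes in with its long side along the cup's long side, either way round.
- shaker_seat (a point): bench shaker, fixed: grey motor base, round platform, aluminium column. This point: centre of the platform's top, 45 mm above the table, where the green bottle stands; -x points out of the open front, z up. The base reaches 68 mm to -x; the column stands 78 to 98 mm to +x, top 142 mm above this point. At the start another bottle stands on the table about 116 mm to -x and blocks the way out.
- yoke (a point): centre of the red neck yoke, 123 mm above the platform (axes as shaker_seat): a fixed level U of 8 mm round rod, inner gap 43 mm, closed at +x, open to -x, arm tips 50 mm from here. It holds down the green bottle's shoulder: grip the cap fore and aft (fingers closing along x), raise it 2 mm at most, slide it level along -x until its centre is at least 65 mm from here, then lift.

How it is judged:
At the end, for the whole second after the job is handed in: Each squeeze bottle stands in the cup of its own colour and the ink bottle in the oblong cup: centre within 15 mm of the cup's centre in plan, foot within 4 mm of the cup's floor, tilt below 0.08 rad, at rest (below 0.02 m/s) (horizontal distance between paint_red_mid and well_red below 0.015 m and z of paint_red_mid in the frame of well_red between 0.089 and 0.097 m and angle between each of paint_red_mid, paint_yellow_mid, paint_green_mid, ink_bottle_mid's own z axis and vertical below 0.08 rad and linear speed of each of paint_red, paint_yellow, paint_green, ink_bottle below 0.02 m/s and horizontal distance between paint_yellow_mid and well_yellow below 0.015 m and z of paint_yellow_mid in the frame of well_yellow between 0.086 and 0.094 m and horizontal distance between paint_green_mid and well_green below 0.015 m and z of paint_green_mid in the frame of well_green between 0.082 and 0.09 m and horizontal distance between ink_bottle_mid and well_ink below 0.015 m and z of ink_bottle_mid in the frame of well_ink between 0.063 and 0.071 m); the robot touches nothing.
It fails at once if the paint red was tipped by more than 0.6 rad (angle between paint_red_mid's own z axis and vertical above 0.6 rad).
It fails at once if the paint yellow was tipped by more than 0.6 rad (angle between paint_yellow_mid's own z axis and vertical above 0.6 rad).
It fails at once if the paint green was tipped by more than 0.6 rad (angle between paint_green_mid's own z axis and vertical above 0.6 rad).
It fails at once if the ink bottle was tipped by more than 0.6 rad (angle between ink_bottle_mid's own z axis and vertical above 0.6 rad).
It also fails if it takes over 96 s, if anything falls off the work surface, if the arm or the gripper's body presses on something with over 40 N, if the wrist force passes 120 N, or if a joint passes its speed limit or range.

## Robot

A 6-joint arm with a two-finger parallel gripper is mounted at the origin on the work surface; the furniture and walls round the work are solid. World frame = base frame: x ahead of the robot, y to its left, z up, the work surface at z = 0. Lengths are in m, angles in rad, forces in N, time in s.
With the tool pointing down it reaches from about 0.275 to 0.825 m from the base axis. Payload 4.9 kg.
Tool frame: the origin (TCP) lies between the finger pads; the fingertips stand 19 mm ahead of it and the grasp point (between the pads) is the TCP; z points along the fingers, y is the line along which they close (so a half turn about z gives the same grasp; the last joint's range is limited). The gripper opens to 85 mm and grips with 20 to 120 N. Pads are 22 mm wide; open, the fingers measure 114 mm over their backs; the gripper's body (76 mm by 85 mm) begins 54 mm behind the grasp point. The pads swing forward as they close: fully open they stand 13 mm farther back than shut.
Start: joints at [-1.264, 0.326, -0.193, 1.052, 0, 1.437], TCP at [0.235, -0.497, 0.25] pointing down, gripper open.
Joint ranges: [-2.65, 2.65], [-0.97, 1.79], [-1.3, 1.35], [-1.93, 2.1], [-1.47, 1.37], [-3.14, 3.14]. Speed limits (rad/s): [2.57, 2.57, 3.14, 3.14, 3.14, 3.14].

## Interface

Orientations are given as a unit quaternion [x, y, z, w].
In Python, from cell import readout, optics, job gives the robot as it stands.
- The arm moves only by the tool send_rows, never from a script. Its argument "motion" is a list of rows, each a list of 3 entries, a list of its own where there are three numbers: the shift along the world's x, y, z normalised to -1 to 1, where 1 is 25 mm, then the turn about the world's z normalised to -1 to 1, where 1 is 6 degrees, then the opening, from 0 (shut) to 1 (fully open). In form: [[[x, y, z], turn, jaw], ...]. A call has 1 to 5 rows; each row shifts and turns the commanded pose from where the row before left it; what a row does not reach is not made up. A row lasts 1/8 s, in which the tool goes at most 62.5 mm and 10.7 degrees, less where a joint would pass 70% of its speed; a pose out of reach is approached as far as the arm can. A call with a number of a shift or a turn outside -1 to 1 is refused whole. A call with a gripper value outside its range is refused whole. The fingers move at their own pace and stop on an object; "grip_force" is the grip in N (left out, the last holds). Time passes only in rows, so rows that do not move let the fingers close. It gives the time, the measured TCP pose, the force, the opening and the grip force at its end, in the units of the state.
- readout.get_state(): the state, without advancing time (a new reading comes with each control period).
- optics.snapshot(name): name is "side" or "top"; returns the picture (400x640x3 uint8, red, green, blue); there is no depth.
- optics.camera_model(name): a dict with "mtx" (3x3 intrinsics, pixels), "R" (3x3) and "t" (3): a world point X has camera coordinates R X + t. Camera axes: x right, y down, z forward; pixel columns grow to the right and rows downward; lengths in m; the calibration is good to about 2 mm. A picture is of the moment at which its call begins. camera_model takes no time and is no camera call.
- job.close_job(): hands the job in; it is judged then, once.
The state is a dict: "time": time; "joint_pos": joint angles; "dq": joint speeds; "effort": joint torques, N m; "tcp_pos": TCP position; "tcp_rot": TCP orientation; "wrist_force": force on the tool from outside, world axes, zero at the start; "torque": the same for the moment, N m; "opening": opening from 0.0 (shut) to 1.0 (fully open); "finger_force": force on a finger pad.
Only numpy, scipy, OpenCV 4.12 (cv2) and the standard library are available. Lean on these libraries where they do the work, as an engineer would, in place of code of your own. Each camera call takes 0.05 s, during which the arm holds its last target. There are 200 camera calls.

## Working session

There is one attempt and no reset: what is moved stays moved. The work goes in short steps, Python scripts to look and compute and a tool call to move; the robot and the scene stay as the last step left them, time stands still between calls to the robot, and variables do not carry over. Pictures are saved under pics/ and viewed, at most 14 in all, crops included, and the job is handed in when it is done.

Besides the shell and the picture viewer there is one more tool, called after "Request:" as name(argument=value, ...), one argument or row to a line, values as JSON. send_rows: Moves the arm, as the interface text tells. Its arguments: {"type":"object","properties":{"motion":{"type":"array"},"grip_force":{"type":"number"}},"required":["motion"]}

```bash
mkdir -p pics; ls; python3 - <<'E'
from cell import readout, optics, job
import cv2
print(readout.get_state())
for n in("side","top"):
    cv2.imwrite(f"pics/{n}0.png",optics.snapshot(n)[:,:,::-1]); m=optics.camera_model(n); print(n,m['mtx'],m['R'],m['t'],-m['R'].T@m['t'])
E
```

```text
pics
{'time': 0.0, 'joint_pos': array([-1.26417176e+00,  3.26902117e-01, -1.93549681e-01,  1.05197323e+00,
       -5.03300794e-06,  1.43656859e+00]), 'dq': array([ 0.00068468,  0.00041963,  0.00041128,  0.00122842, -0.00042946,
       -0.00092536]), 'effort': array([-3.84159703e-04, -4.43395436e+01,  2.62441117e+01,  1.53882435e-02,
       -9.61777073e-05, -1.11740744e-05]), 'tcp_pos': array([ 0.23452823, -0.49691751,  0.24953751]), 'tcp_rot': array([ 9.75804038e-01,  2.18645413e-01, -7.26158777e-05, -8.11109092e-04]), 'wrist_force': array([-0.36000795, -0.17467609, -0.43432571]), 'torque': array([ 0.04709933, -0.00457511, -0.08096251]), 'finger_force': 0.0, 'opening': 1.003005003292901}
side [[466.11627751   0.         318.77339351]
 [  0.         466.11627751 205.70459148]
 [  0.           0.           1.        ]] [[-0.88849034 -0.45878176 -0.01020864]
 [-0.25201929  0.50641754 -0.82463783]
 [ 0.38349863 -0.73010997 -0.56556894]] [0.4980488  0.24288447 1.21538259] [0.03762556 0.9928577  0.89275877]
top [[366.12854507   0.         318.31589956]
 [  0.         366.12854507 205.19816328]
 [  0.           0.           1.        ]] [[-0.01987962 -0.99975278 -0.00995893]
 [-0.99867406  0.0203293  -0.04729531]
 [ 0.04748608  0.00900551 -0.9988313 ]] [0.05882221 0.54804922 1.11231953] [0.49567221 0.03764921 1.13752553]
```

View pics/side0.png

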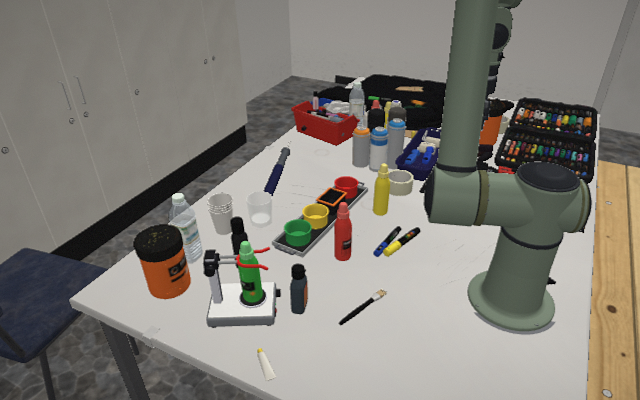

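View pics/top0.png

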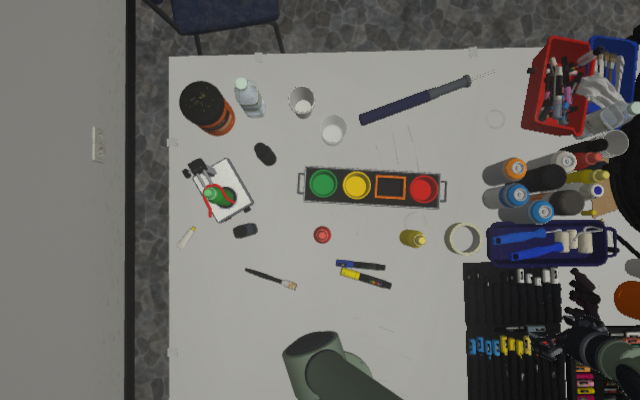

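```bash
cat > h.py <<'E'
import numpy as np, cv2
from cell import readout, optics, job
def ray(n,u,v):
    m=optics.camera_model(n); d=m['R'].T@np.linalg.solve(m['mtx'],[u,v,1.]); return -m['R'].T@m['t'],d
def onz(n,u,v,z):
    c,d=ray(n,u,v); return c+d*(z-c[2])/d[2]
def proj(n,X):
    m=optics.camera_model(n); p=m['mtx']@(m['R']@np.array(X)+m['t']); return p[:2]/p[2]
def tri(u1,u2):
    (a,d),(b,e)=ray('top',*u1),ray('side',*u2)
    s=np.linalg.lstsq(np.c_[d,-e],b-a,rcond=None)[0]; p,q=a+s[0]*d,b+s[1]*e
    return (p+q)/2,np.linalg.norm(p-q)
def crop(src,x0,y0,x1,y1,k,out):
    im=cv2.imread(src) if isinstance(src,str) else src[:,:,::-1]
    cv2.imwrite(out,cv2.resize(im[y0:y1,x0:x1],None,fx=k,fy=k,interpolation=cv2.INTER_CUBIC))
E
python3 - <<'E'
from h import *
crop('pics/top0.png',170,140,450,260,2.85,'pics/ct.png')
crop('pics/side0.png',195,155,395,335,3.3,'pics/cs.png')
for n in('top','side'):
    im=cv2.imread(f'pics/{n}0.png'); hsv=cv2.cvtColor(im,cv2.COLOR_BGR2HSV)
    for c,(lo,hi) in dict(red=(172,6),orange=(7,17),yellow=(20,32),green=(50,80)).items():
        h=hsv[...,0]; m=((h>=lo)|(h<=hi) if lo>hi else (h>=lo)&(h<=hi))&(hsv[...,1]>130)&(hsv[...,2]>60)
        k,_,st,ce=cv2.connectedComponentsWithStats(m.astype('uint8'))
        for i in range(1,k):
            if st[i,4]>25 and 170<ce[i,0]<455 and ce[i,1]>140: print(n,c,st[i],ce[i].round(1))
E
```

```text
top red [408 175  30  28 664] [423.1 188.7]
top red [206 184  29  20  87] [221.7 192.3]
top red [203 195   9  22  56] [207.5 205.8]
top red [314 227  17  16 198] [322.  234.3]
top orange [374 174  32  26 308] [389.9 186.9]
top yellow [342 171  29  29 653] [356.3 184.8]
top yellow [400 230  22  17 220] [408.7 237.2]
top yellow [341 268  19  12 138] [350.1 273.2]
top green [310 170  27  27 530] [322.2 183.7]
top green [212 187  18  18 112] [219.9 197.8]
top green [224 189   9  10  40] [228.7 193.9]
side red [335 177  24  22 367] [347.  185.9]
side red [335 202  17  59 758] [342.3 232.2]
side red [254 247  16   6  43] [261.  250.2]
side red [236 254  32  16 114] [249.5 264.3]
side orange [316 187  31  20 172] [331.9 197.1]
side orange [304 285   3  20  45] [305.1 295.1]
side yellow [373 177  17  38 515] [381.2 195.5]
side yellow [303 203  27  27 521] [316.3 215. ]
side yellow [383 241  19  15 149] [391.9 247.8]
side green [285 219  27  27 591] [297.8 232.2]
side green [240 256  18   8  85] [249.3 260.8]
side green [238 266  25  37 514] [251.2 283.1]
```

View pics/ct.png

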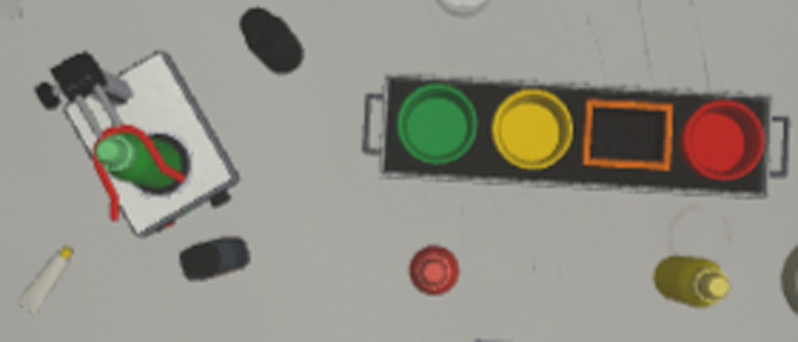

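View pics/cs.png

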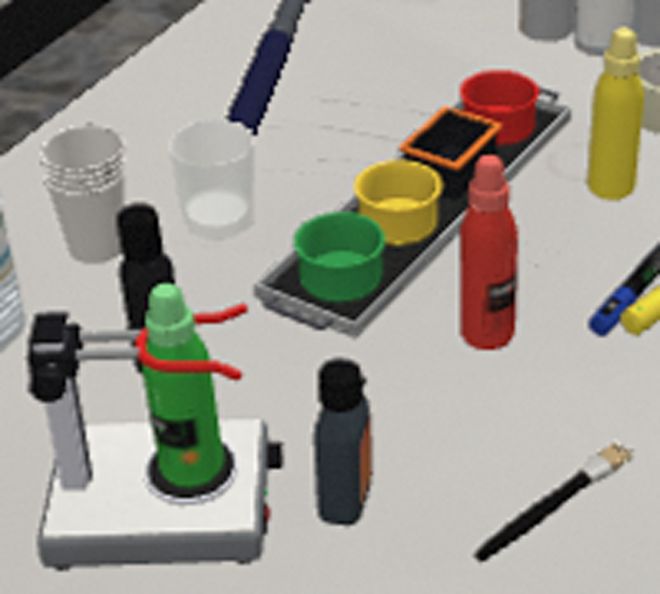

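```bash
python3 - <<'E'
from h import *
T=lambda x,y:(170+x/2.85,140+y/2.85)
S=lambda x,y:(195+x/3.3,155+y/3.3)
P=dict(red=((434,271),(489,160)),yellow=((714,286),(625,33)),green=((110,152),(166,290)),ink=((197,261),(340,372)),
 tipA=((115,216),(240,375)),tipB=((182,180),(244,309)),wg=((437,124),(340,241)),wy=((532,129),(398,188)),wi=((627,135),(450,138)),wr=((724,140),(499,94)))
np.set_printoptions(precision=4,suppress=True)
for k,(a,b) in P.items():
    p,e=tri(T(*a),S(*b)); print(k,p,round(e,4))
for k,z,p in(('red',.186,P['red']),('yellow',.18,P['yellow']),('green',.217,P['green']),('ink',.134,P['ink']),('tipA',.168,P['tipA']),('tipB',.168,P['tipB'])):
    print(k,onz('top',*T(*p[0]),z)[:2],onz('side',*S(*p[1]),z)[:2])
print('base',[onz('top',*T(*q),.04)[:2] for q in((158,52),(65,105),(138,236),(238,180))])
# ink footprint side edges at top view: body top shoulder
E
```

```text
red [0.4637 0.0378 0.1833] 0.0015
yellow [ 0.4434 -0.2185  0.1777] 0.0017
green [0.578  0.3256 0.213 ] 0.0059
ink [0.4765 0.2666 0.1302] 0.0026
tipA [0.5192 0.3343 0.1649] 0.0007
tipB [0.5532 0.272  0.1655] 0.0029
wg [0.6131 0.0315 0.045 ] 0.0016
wy [ 0.6058 -0.0683  0.0434] 0.0014
wi [ 0.5979 -0.1672  0.0448] 0.0029
wr [ 0.5906 -0.2692  0.0421] 0.0026
red [0.4632 0.0375] [0.4628 0.0417]
yellow [ 0.4443 -0.2175] [ 0.4414 -0.2151]
green [0.5751 0.3227] [0.5779 0.3303]
ink [0.4754 0.2651] [0.4756 0.2707]
tipA [0.5195 0.3336] [0.5168 0.3371]
tipB [0.5518 0.2707] [0.5529 0.2749]
base [array([0.6958, 0.3258]), array([0.6414, 0.4251]), array([0.501 , 0.3485]), array([0.558 , 0.2423])]
```

```bash
python3 - <<'E'
from h import *
a=cv2.imread('pics/side0.png')[258:322,282:318]; b=cv2.imread('pics/top0.png')[214:246,226:266]
a=cv2.resize(a,None,fx=9,fy=9,interpolation=cv2.INTER_CUBIC); b=cv2.resize(b,None,fx=11,fy=11,interpolation=cv2.INTER_CUBIC)
o=np.zeros((576,324+440,3),np.uint8); o[:576,:324]=a; o[:352,324:]=b
cv2.imwrite('pics/ink.png',cv2.convertScaleAbs(o,alpha=1.8,beta=20))
E
```

```text
(no output)
```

View pics/ink.png

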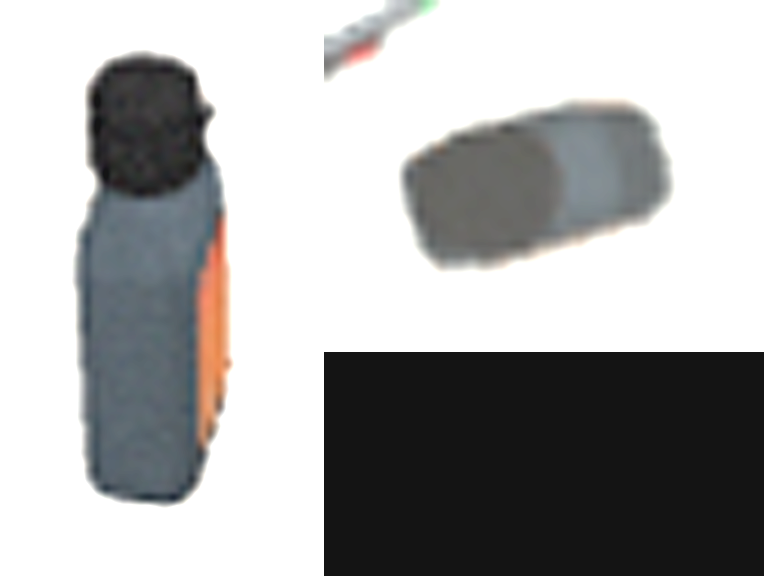

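Request:
send_rows(
  motion=[
    [[0.7,0.93,0],0,1],
    [[0.7,0.93,0],0,1],
    [[0.7,0.93,0],0,1],
    [[0.7,0.93,0],0,1],
    [[0.7,0.93,0],0,1],
  ],
  grip_force=40,
)

```text
time: 0.72
tcp_pos: [0.3225, -0.3801, 0.2499]
tcp_rot: [0.976, 0.219, -0.0, -0.0]
wrist_force: [0.5, 0.1, 0.2]
opening: 1.001
finger_force: 0.0
```

Request:
send_rows(
  motion=[
    [[0.7,0.93,0],0,1],
    [[0.7,0.93,0],0,1],
    [[0.7,0.93,0],0,1],
    [[0.7,0.93,0],0,1],
    [[0.7,0.93,0],0,1],
  ],
)

```text
time: 1.35
tcp_pos: [0.41, -0.2639, 0.2499]
tcp_rot: [0.976, 0.219, -0.0, -0.0]
wrist_force: [0.4, -0.4, -0.4]
opening: 1.002
finger_force: 0.0
```

Request:
send_rows(
  motion=[
    [[0.7,0.93,0],0,1],
    [[0.66,0.93,0],0,1],
    [[0,0,0],0,1],
    [[0,0,0],0,1],
  ],
)

```text
time: 1.85
tcp_pos: [0.4433, -0.2186, 0.25]
tcp_rot: [0.976, 0.219, -0.0, -0.0]
wrist_force: [-0.2, 0.1, 0.1]
opening: 0.998
finger_force: 0.0
```

```bash
python3 - <<'E'
from h import *
im=optics.snapshot('side'); crop(im,330,100,450,220,5,'pics/y1.png')
print(readout.get_state()['tcp_pos'])
for q in((292,312.4),(302.6,313.2)): print(onz('side',*q,0))
E
```

```text
[ 0.44322641 -0.21890239  0.25009015]
[0.48397251 0.29660468 0.        ]
[0.45860829 0.28681995 0.        ]
```

View pics/y1.png

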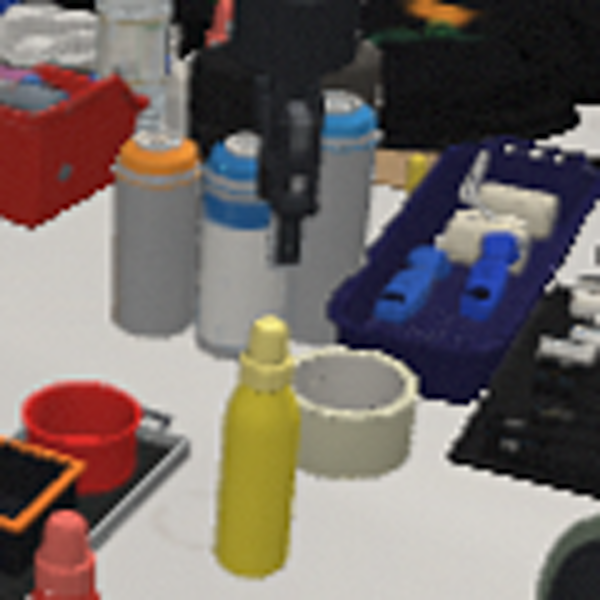

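Request:
send_rows(
  motion=[
    [[0,0,-0.92],0,1],
    [[0,0,-0.92],0,1],
    [[0,0,-0.92],0,1],
    [[0,0,-0.92],0,1],
    [[0,0.0,0],0,1],
  ],
)

```text
time: 2.52
tcp_pos: [0.442, -0.2184, 0.1569]
tcp_rot: [0.976, 0.218, -0.001, -0.001]
wrist_force: [0.1, -0.0, -0.4]
opening: 0.998
finger_force: 0.0
```

Request:
send_rows(
  motion=[
    [[0,0,0],0,0.5],
    [[0,0,0],0,0.3],
    [[0,0,0],0,0.2],
    [[0,0,0],0,0.2],
    [[0,0,0],0,0.2],
  ],
)

```text
time: 3.15
tcp_pos: [0.4444, -0.219, 0.1593]
tcp_rot: [0.976, 0.219, 0.001, 0.001]
wrist_force: [0.1, -1.1, 5.7]
opening: 0.366
finger_force: 39.7
```

Request:
send_rows(
  motion=[
    [[0,0,0.5],0,0.2],
    [[0,0,0.9],0,0.2],
    [[0,0,0.9],0,0.2],
    [[0,0,0.9],0,0.2],
    [[0.4,0.35,0.5],0,0.2],
  ],
)

```text
time: 3.78
tcp_pos: [0.4539, -0.2097, 0.2522]
tcp_rot: [0.976, 0.218, 0.0, 0.0]
wrist_force: [0.8, 0.6, -2.2]
opening: 0.367
finger_force: 40.1
```

Request:
send_rows(
  motion=[
    [[0.9,0.85,0],0,0.2],
    [[0.9,0.85,0],0,0.2],
    [[0.9,0.85,0],0,0.2],
    [[0.9,0.85,0],0,0.2],
    [[0.9,0.85,0],0,0.2],
  ],
)

```text
time: 4.4
tcp_pos: [0.5669, -0.1017, 0.2503]
tcp_rot: [0.976, 0.219, -0.0, -0.0]
wrist_force: [0.6, -0.3, -2.6]
opening: 0.363
finger_force: 40.1
```

Request:
send_rows(
  motion=[
    [[0.9,0.85,0],0,0.2],
    [[0.6,0.5,0],0,0.2],
    [[0,0,0],0,0.2],
    [[0,0,0],0,0.2],
  ],
)

```text
time: 4.9
tcp_pos: [0.6031, -0.0694, 0.2503]
tcp_rot: [0.976, 0.219, -0.001, -0.0]
wrist_force: [-0.1, 0.7, -1.9]
opening: 0.365
finger_force: 40.2
```

```bash
python3 - <<'E'
from h import *
a=optics.snapshot('side')[130:310,260:400]; b=optics.snapshot('top')[140:240,290:450]
a=cv2.resize(a,(420,540),interpolation=cv2.INTER_CUBIC); b=cv2.resize(b,(380,237),interpolation=cv2.INTER_CUBIC)
o=np.zeros((540,800,3),np.uint8); o[:,:420]=a; o[:237,420:]=b
cv2.imwrite('pics/y2.png',o[:,:,::-1])
s=readout.get_state();print(s['tcp_pos'],s['finger_force'])
E
```

```text
[ 0.60309304 -0.06992647  0.25065829] 40.14656289538834
```

View pics/y2.png

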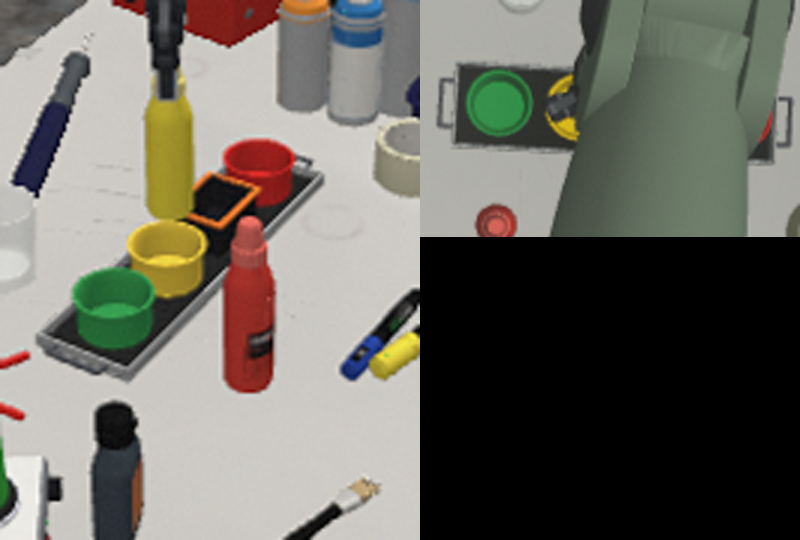

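Request:
send_rows(
  motion=[
    [[0.08,0.04,-0.5],0,0.2],
    [[0,0,-0.8],0,0.2],
    [[0,0,-0.8],0,0.2],
    [[0,0,-0.8],0,0.2],
    [[0,0,-0.3],0,0.2],
  ],
)

```text
time: 5.62
tcp_pos: [0.6052, -0.0691, 0.1702]
tcp_rot: [0.976, 0.218, -0.0, -0.0]
wrist_force: [-2.7, 0.2, 25.2]
opening: 0.368
finger_force: 42.5
```

Request:
send_rows(
  motion=[
    [[0,0,-0.1],0,0.2],
    [[0,0,0],0,0.2],
  ],
)

```text
time: 5.88
tcp_pos: [0.6066, -0.0687, 0.1704]
tcp_rot: [0.976, 0.218, 0.002, 0.0]
wrist_force: [-2.1, 1.0, 8.1]
opening: 0.362
finger_force: 41.0
```

Request:
send_rows(
  motion=[
    [[0,0,0],0,0.5],
    [[0,0,0],0,0.75],
    [[0,0,0],0,0.75],
    [[0,0,0.6],0,0.75],
    [[0,0,1],0,0.75],
  ],
)

```text
time: 6.5
tcp_pos: [0.6052, -0.0686, 0.2086]
tcp_rot: [0.976, 0.219, -0.001, -0.0]
wrist_force: [-0.3, 0.2, 0.2]
opening: 0.748
finger_force: 0.0
```

Request:
send_rows(
  motion=[
    [[0,0,1],0,0.8],
    [[0,0,0.8],0,0.8],
    [[-1,0.75,0],0,0.9],
    [[-1,0.75,0],0,1],
    [[-1,0.75,0],0,1],
  ],
)

```text
time: 7.12
tcp_pos: [0.5302, -0.012, 0.2544]
tcp_rot: [0.976, 0.219, 0.001, 0.0]
wrist_force: [0.3, -0.4, 0.4]
opening: 0.997
finger_force: 0.0
```

Request:
send_rows(
  motion=[
    [[-1,0.75,0],0,1],
    [[-1,0.75,0],0,1],
    [[-0.7,0.5,0],0,1],
    [[0,0,0],0,1],
    [[0,0,0],0,1],
  ],
)

```text
time: 7.75
tcp_pos: [0.4641, 0.0373, 0.2541]
tcp_rot: [0.976, 0.219, 0.001, 0.0]
wrist_force: [-0.6, 0.5, 0.3]
opening: 0.999
finger_force: 0.0
```

```bash
python3 - <<'E'
from h import *
a=optics.snapshot('side')[130:310,260:400]
cv2.imwrite('pics/y3.png',cv2.resize(a,(420,540),interpolation=cv2.INTER_CUBIC)[:,:,::-1])
s=readout.get_state();print(s['tcp_pos'],s['time'])
E
```

```text
[0.46419256 0.03715972 0.25384642] 7.8
```

View pics/y3.png

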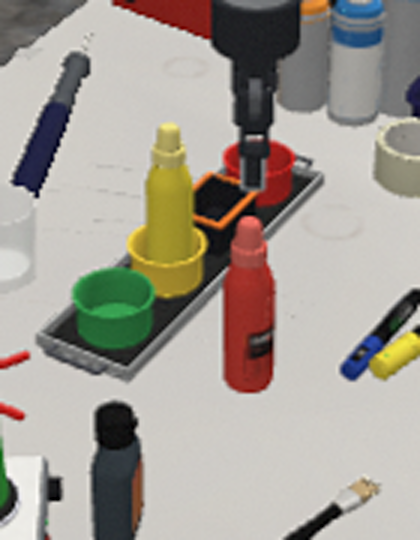

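Request:
send_rows(
  motion=[
    [[0,0.05,-0.9],0,1],
    [[0,0,-0.9],0,1],
    [[0,0,-0.9],0,1],
    [[0,0,-0.85],0,1],
    [[0,0,0],0,0.6],
  ],
)

```text
time: 8.43
tcp_pos: [0.4625, 0.0384, 0.1632]
tcp_rot: [0.976, 0.218, -0.002, -0.0]
wrist_force: [-0.7, -0.4, 0.4]
opening: 0.815
finger_force: 0.0
```

Request:
send_rows(
  motion=[
    [[0,0,0],0,0.4],
    [[0,0,0],0,0.2],
    [[0,0,0],0,0.2],
    [[0,0,0],0,0.2],
    [[0,0,0],0,0.2],
  ],
)

```text
time: 9.05
tcp_pos: [0.4641, 0.0387, 0.1657]
tcp_rot: [0.976, 0.219, 0.001, 0.001]
wrist_force: [-0.2, -0.9, 5.9]
opening: 0.353
finger_force: 39.6
```

Request:
send_rows(
  motion=[
    [[0,0,0.5],0,0.2],
    [[0,0,0.9],0,0.2],
    [[0,0,0.9],0,0.2],
    [[0,0,0.9],0,0.2],
    [[0.2,-0.47,0.4],0,0.2],
  ],
)

```text
time: 9.68
tcp_pos: [0.4684, 0.0271, 0.256]
tcp_rot: [0.976, 0.219, 0.001, 0.0]
wrist_force: [0.7, 0.4, -2.4]
opening: 0.358
finger_force: 39.9
```

Request:
send_rows(
  motion=[
    [[0.39,-0.94,0],0,0.2],
    [[0.39,-0.94,0],0,0.2],
    [[0.39,-0.94,0],0,0.2],
    [[0.39,-0.94,0],0,0.2],
    [[0.39,-0.94,0],0,0.2],
  ],
)

```text
time: 10.3
tcp_pos: [0.5169, -0.092, 0.254]
tcp_rot: [0.976, 0.218, -0.001, -0.0]
wrist_force: [-0.6, 1.0, -2.6]
opening: 0.358
finger_force: 39.9
```

Request:
send_rows(
  motion=[
    [[0.39,-0.94,0],0,0.2],
    [[0.39,-0.94,0],0,0.2],
    [[0.39,-0.94,0],0,0.2],
    [[0.39,-0.94,0],0,0.2],
    [[0.39,-0.94,0],0,0.2],
  ],
)

```text
time: 10.92
tcp_pos: [0.5658, -0.2095, 0.254]
tcp_rot: [0.976, 0.218, -0.0, -0.0]
wrist_force: [0.3, -0.5, -1.8]
opening: 0.356
finger_force: 39.9
```

Request:
send_rows(
  motion=[
    [[0.39,-0.94,0],0,0.2],
    [[0.39,-0.94,0],0,0.2],
    [[0.19,-0.47,0],0,0.2],
    [[0,0,0],0,0.2],
    [[0,0,0],0,0.2],
  ],
)

```text
time: 11.55
tcp_pos: [0.5895, -0.266, 0.2543]
tcp_rot: [0.976, 0.219, -0.0, -0.0]
wrist_force: [0.2, 0.6, -2.5]
opening: 0.358
finger_force: 39.9
```

Request:
send_rows(
  motion=[
    [[0.04,-0.06,-0.6],0,0.2],
    [[0,0,-0.8],0,0.2],
    [[0,0,-0.8],0,0.2],
    [[0,0,-0.6],0,0.2],
    [[0,0,-0.3],0,0.2],
  ],
)

```text
time: 12.18
tcp_pos: [0.5907, -0.2678, 0.1767]
tcp_rot: [0.976, 0.219, -0.0, -0.0]
wrist_force: [-2.8, 1.3, 26.9]
opening: 0.357
finger_force: 44.3
```

Request:
send_rows(
  motion=[
    [[0,0,0],0,0.2],
    [[0,0,0],0,0.2],
  ],
)

```text
time: 12.42
tcp_pos: [0.591, -0.2682, 0.1772]
tcp_rot: [0.976, 0.219, 0.0, 0.0]
wrist_force: [-0.0, 0.0, -2.7]
opening: 0.359
finger_force: 39.9
```

Request:
send_rows(
  motion=[
    [[0,0,-0.06],0,0.2],
    [[0,0,0],0,0.5],
    [[0,0,0],0,0.75],
    [[0,0,0],0,0.75],
    [[0,0,0.6],0,0.75],
  ],
)

```text
time: 13.05
tcp_pos: [0.5901, -0.2677, 0.1898]
tcp_rot: [0.976, 0.219, -0.001, -0.001]
wrist_force: [0.3, -0.4, -0.1]
opening: 0.749
finger_force: 0.0
```

Request:
send_rows(
  motion=[
    [[0,0,1],0,0.75],
    [[0,0,1],0,0.8],
    [[0,0,1],0,0.8],
    [[-0.21,0.97,0],0,1],
    [[-0.21,0.97,0],0,1],
  ],
)

```text
time: 13.68
tcp_pos: [0.5807, -0.2196, 0.2671]
tcp_rot: [0.976, 0.218, 0.001, 0.001]
wrist_force: [0.3, 0.1, -0.0]
opening: 0.998
finger_force: 0.0
```

Request:
send_rows(
  motion=[
    [[-0.21,0.97,0],1,1],
    [[-0.21,0.97,0],1,1],
    [[-0.21,0.97,0],1,1],
    [[-0.21,0.97,0],1,1],
    [[-0.21,0.97,0],1,1],
  ],
)

```text
time: 14.3
tcp_pos: [0.5543, -0.0977, 0.2668]
tcp_rot: [0.885, 0.465, 0.001, 0.001]
wrist_force: [0.4, -0.7, 0.7]
opening: 1.0
finger_force: 0.0
```

Request:
send_rows(
  motion=[
    [[-0.21,0.97,0],1,1],
    [[-0.21,0.97,0],1,1],
    [[-0.21,0.97,0],1,1],
    [[-0.21,0.97,0],1,1],
    [[-0.21,0.97,0],1,1],
  ],
)

```text
time: 14.92
tcp_pos: [0.5281, 0.0236, 0.2668]
tcp_rot: [0.735, 0.679, 0.001, 0.001]
wrist_force: [0.3, -0.5, -0.2]
opening: 1.001
finger_force: 0.0
```

Request:
send_rows(
  motion=[
    [[-0.21,0.97,0],1,1],
    [[-0.21,0.97,0],1,1],
    [[-0.21,0.97,0],1,1],
    [[-0.21,0.97,0],0.6,1],
    [[-0.21,0.97,0],0,1],
  ],
)

```text
time: 15.55
tcp_pos: [0.5018, 0.1449, 0.2668]
tcp_rot: [0.596, 0.803, 0.001, 0.001]
wrist_force: [0.7, -0.3, 0.4]
opening: 1.0
finger_force: 0.0
```

Request:
send_rows(
  motion=[
    [[-0.21,0.97,0],0,1],
    [[-0.21,0.97,0],0,1],
    [[-0.21,0.97,0],0,1],
    [[-0.21,0.97,0],0,1],
    [[-0.17,0.97,0],0,1],
  ],
)

```text
time: 16.18
tcp_pos: [0.4765, 0.2662, 0.2668]
tcp_rot: [0.596, 0.803, 0.001, 0.0]
wrist_force: [0.6, -0.1, -0.1]
opening: 0.997
finger_force: 0.0
```

Request:
send_rows(
  motion=[
    [[0,0,0],0,1],
    [[0,0,0],0,1],
  ],
)

```text
time: 16.42
tcp_pos: [0.4766, 0.2649, 0.2661]
tcp_rot: [0.596, 0.803, 0.0, 0.0]
wrist_force: [-0.2, -0.7, 0.1]
opening: 1.001
finger_force: 0.0
```

```bash
python3 - <<'E'
from h import *
from scipy.spatial.transform import Rotation as R
a=optics.snapshot('side')[130:330,200:400]; b=optics.snapshot('top')[150:250,180:310]
o=np.zeros((600,800,3),np.uint8); o[:,:600]=cv2.resize(a,(600,600),interpolation=cv2.INTER_CUBIC); o[:154,600:]=cv2.resize(b,(200,154))
cv2.imwrite('pics/i1.png',o[:,:,::-1])
s=readout.get_state();print(s['tcp_pos'],s['time'],R.from_quat(s['tcp_rot']).as_matrix()[:,1])
E
```

```text
[0.47668954 0.26458384 0.26588015] 16.525 [9.57334716e-01 2.88981191e-01 3.36896338e-04]
```

View pics/i1.png

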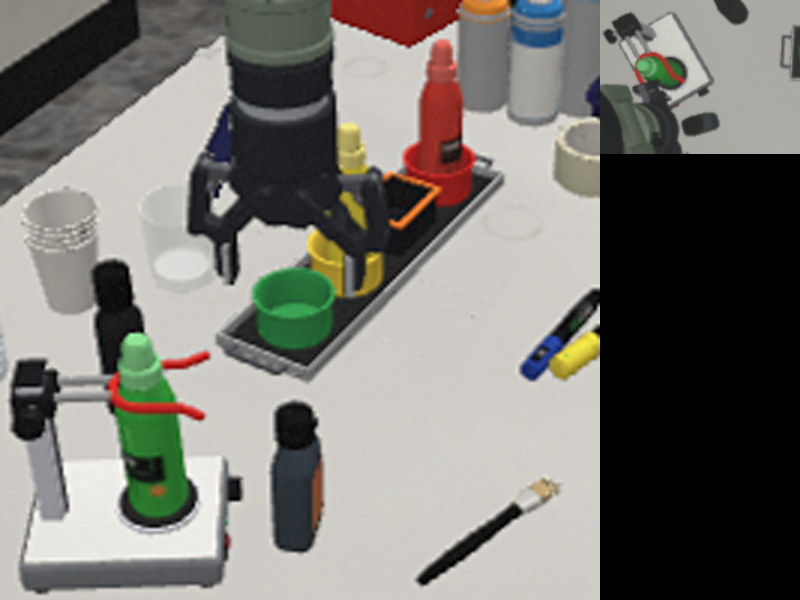

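Request:
send_rows(
  motion=[
    [[0,0.1,0],0,0.65],
    [[0,0,-0.5],0,0.65],
    [[0,0,-1],0,0.65],
    [[0,0,-1],0,0.65],
    [[0,0,-1],0,0.65],
  ],
)

```text
time: 17.15
tcp_pos: [0.4761, 0.2674, 0.1764]
tcp_rot: [0.596, 0.803, -0.0, -0.0]
wrist_force: [-0.0, -0.2, 0.4]
opening: 0.648
finger_force: 0.0
```

Request:
send_rows(
  motion=[
    [[0,0,-1],0,0.65],
    [[0,0,0],0,0.65],
  ],
)

```text
time: 17.4
tcp_pos: [0.4745, 0.2669, 0.1505]
tcp_rot: [0.596, 0.803, -0.002, -0.001]
wrist_force: [0.1, -0.9, -0.2]
opening: 0.651
finger_force: 0.0
```

```bash
python3 - <<'E'
from h import *
a=optics.snapshot('side')[200:330,200:360]
cv2.imwrite('pics/i2.png',cv2.resize(a,(800,650)[:1]+(600,),interpolation=cv2.INTER_CUBIC)[:,:,::-1])
s=readout.get_state();print(s['tcp_pos'],s['opening'])
E
```

```text
[0.47560641 0.26731049 0.15203951] 0.6507932485954169
```

View pics/i2.png

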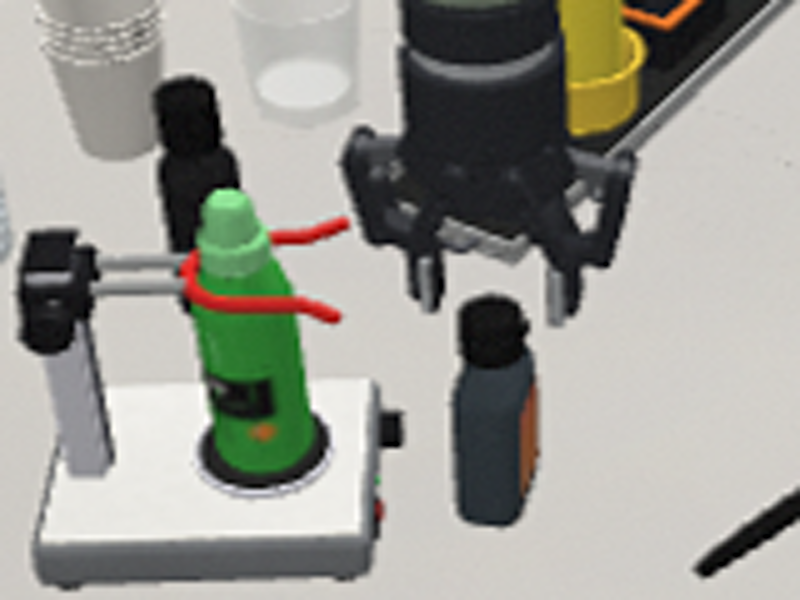

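Request:
send_rows(
  motion=[
    [[0,0,1],0,0.7],
    [[0,0,1],-1,0.7],
    [[0,0,0],-1,0.7],
    [[0,0,0],-1,0.7],
    [[0,0,0],-1,0.7],
  ],
)

```text
time: 18.08
tcp_pos: [0.4771, 0.2681, 0.2045]
tcp_rot: [0.751, 0.66, 0.001, 0.0]
wrist_force: [-0.2, 0.4, 0.4]
opening: 0.705
finger_force: 0.0
```

Request:
send_rows(
  motion=[
    [[0,0,0],-1,0.7],
    [[0,0,0],-1,0.7],
    [[0,0,0],-1,0.7],
    [[0,0,0],-1,0.7],
    [[0,0,-0.5],0,0.7],
  ],
)

```text
time: 18.7
tcp_pos: [0.4778, 0.2683, 0.1921]
tcp_rot: [0.871, 0.492, 0.002, 0.0]
wrist_force: [0.1, 0.7, -0.2]
opening: 0.7
finger_force: 0.0
```

Request:
send_rows(
  motion=[
    [[0,0,-0.9],0,0.7],
    [[0,0,-0.9],0,0.7],
    [[0,0,-0.85],0,0.7],
    [[0,0,0],0,0.7],
  ],
)

```text
time: 19.2
tcp_pos: [0.4751, 0.2672, 0.1227]
tcp_rot: [0.871, 0.492, -0.002, -0.0]
wrist_force: [-0.4, -0.2, 0.2]
opening: 0.703
finger_force: 0.0
```

```bash
python3 - <<'E'
from h import *
a=optics.snapshot('side')[200:330,200:360]
cv2.imwrite('pics/i3.png',cv2.resize(a,(800,600),interpolation=cv2.INTER_CUBIC)[:,:,::-1])
s=readout.get_state();print(s['tcp_pos'],s['opening'])
E
```

```text
[0.47592459 0.26756756 0.12384393] 0.7025976853585543
```

View pics/i3.png

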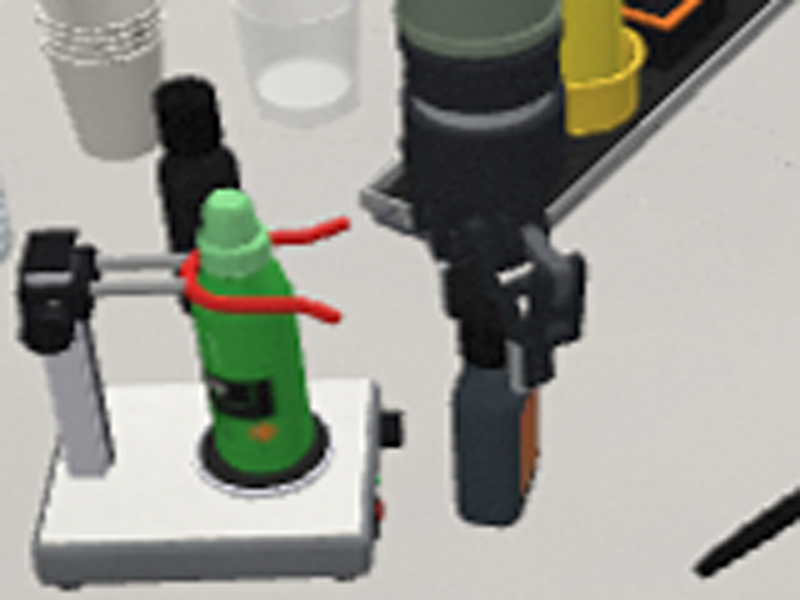

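Request:
send_rows(
  motion=[
    [[0,0,-0.1],0,0.5],
    [[0,0,0],0,0.35],
    [[0,0,0],0,0.2],
    [[0,0,0],0,0.2],
    [[0,0,0],0,0.2],
  ],
  grip_force=50,
)

```text
time: 19.88
tcp_pos: [0.4771, 0.268, 0.1226]
tcp_rot: [0.871, 0.491, 0.001, 0.0]
wrist_force: [0.6, -1.2, 5.7]
opening: 0.366
finger_force: 49.9
```

Request:
send_rows(
  motion=[
    [[0,0,0.3],0,0.2],
    [[0,0,0.8],0,0.2],
    [[0,0,0.9],0,0.2],
    [[0,0,0.9],0,0.2],
    [[0,0,0.9],0,0.2],
  ],
)

```text
time: 20.5
tcp_pos: [0.4756, 0.2677, 0.2171]
tcp_rot: [0.871, 0.491, -0.001, -0.0]
wrist_force: [0.6, 0.2, -2.7]
opening: 0.369
finger_force: 49.7
```

Request:
send_rows(
  motion=[
    [[0,-0.5,0.9],0,0.2],
    [[0.27,-0.95,0.9],-0.3,0.2],
    [[0.27,-0.95,0.9],-0.3,0.2],
    [[0.27,-0.95,0.9],-0.3,0.2],
    [[0.27,-0.95,0.7],-0.3,0.2],
  ],
)

```text
time: 21.12
tcp_pos: [0.5031, 0.1597, 0.3249]
tcp_rot: [0.9, 0.435, -0.0, -0.0]
wrist_force: [-0.5, -0.5, -2.5]
opening: 0.363
finger_force: 49.9
```

Request:
send_rows(
  motion=[
    [[0.27,-0.95,0],-0.3,0.2],
    [[0.27,-0.95,0],-0.3,0.2],
    [[0.27,-0.95,0],-0.3,0.2],
    [[0.27,-0.95,0],-0.3,0.2],
    [[0.27,-0.95,0],-0.3,0.2],
  ],
)

```text
time: 21.75
tcp_pos: [0.5367, 0.041, 0.3238]
tcp_rot: [0.932, 0.363, -0.001, -0.001]
wrist_force: [0.6, -0.4, -2.0]
opening: 0.368
finger_force: 49.9
```

Request:
send_rows(
  motion=[
    [[0.27,-0.95,0],-0.3,0.2],
    [[0.27,-0.95,0],-0.3,0.2],
    [[0.27,-0.95,0],-0.2,0.2],
    [[0.27,-0.95,0],0,0.2],
    [[0.27,-0.95,0],0,0.2],
  ],
)

```text
time: 22.38
tcp_pos: [0.5705, -0.0776, 0.3237]
tcp_rot: [0.946, 0.324, -0.001, -0.001]
wrist_force: [-0.1, -0.1, -2.2]
opening: 0.366
finger_force: 49.9
```

Request:
send_rows(
  motion=[
    [[0.27,-0.95,0],0,0.2],
    [[0.27,-0.95,0],0,0.2],
    [[0.27,-0.9,0],0,0.2],
    [[0,0,0],0,0.2],
    [[0,0,0],0,0.2],
  ],
)

```text
time: 23.0
tcp_pos: [0.5911, -0.1471, 0.3241]
tcp_rot: [0.946, 0.324, -0.0, -0.0]
wrist_force: [0.9, -0.0, -2.3]
opening: 0.367
finger_force: 50.0
```

```bash
python3 - <<'E'
from h import *
from scipy.spatial.transform import Rotation as R
a=optics.snapshot('side')[90:240,270:400]
cv2.imwrite('pics/i4.png',cv2.resize(a,(520,600),interpolation=cv2.INTER_CUBIC)[:,:,::-1])
s=readout.get_state();print(s['tcp_pos'],s['opening'],R.from_quat(s['tcp_rot']).as_matrix()[:,1])
E
```

```text
[ 0.59104372 -0.1467641   0.3242166 ] 0.36744791299705615 [ 6.14024795e-01 -7.89286454e-01 -6.66707557e-04]
```

View pics/i4.png

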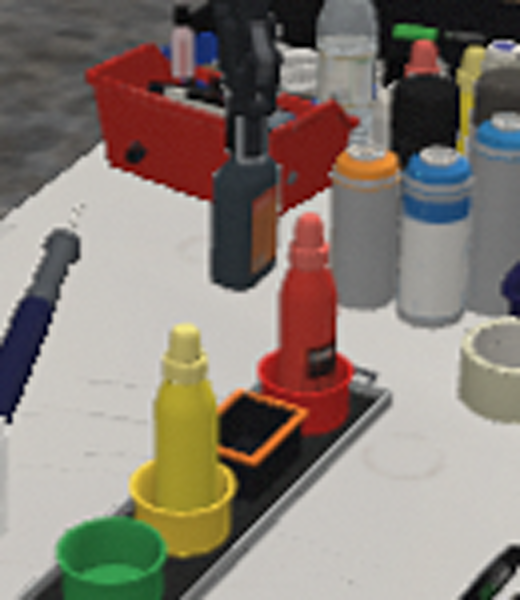

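Request:
send_rows(
  motion=[
    [[0.28,-0.86,0],0,0.2],
    [[0,0,-0.5],0,0.2],
    [[0,0,-1],0,0.2],
    [[0,0,-1],0,0.2],
    [[0,0,-1],0,0.2],
  ],
)

```text
time: 23.68
tcp_pos: [0.5975, -0.1673, 0.2355]
tcp_rot: [0.946, 0.325, -0.0, -0.001]
wrist_force: [0.3, 0.3, -1.4]
opening: 0.365
finger_force: 50.4
```

Request:
send_rows(
  motion=[
    [[0,0,-1],0,0.2],
    [[0,0,-1],0,0.2],
    [[0,0,0],0,0.2],
    [[0,0,0],0,0.2],
  ],
)

```text
time: 24.18
tcp_pos: [0.5984, -0.1682, 0.1875]
tcp_rot: [0.946, 0.325, 0.0, 0.0]
wrist_force: [-0.2, 0.1, -2.4]
opening: 0.369
finger_force: 50.3
```

Request:
send_rows(
  motion=[
    [[0,0,-0.5],0,0.2],
    [[0,0,-0.5],0,0.2],
    [[0,0,-0.5],0,0.2],
    [[0,0,-0.4],0,0.2],
    [[0,0,0],0,0.2],
  ],
)

```text
time: 24.8
tcp_pos: [0.5974, -0.1684, 0.1379]
tcp_rot: [0.946, 0.324, -0.001, -0.001]
wrist_force: [-0.3, 0.6, -2.4]
opening: 0.368
finger_force: 50.3
```

Request:
send_rows(
  motion=[
    [[0,0,-0.2],0,0.2],
    [[0,0,-0.1],0,0.2],
    [[0,0,0],0,0.2],
  ],
)

```text
time: 25.18
tcp_pos: [0.599, -0.169, 0.1336]
tcp_rot: [0.946, 0.324, 0.001, 0.001]
wrist_force: [-1.3, -0.2, 5.6]
opening: 0.369
finger_force: 51.2
```

Request:
send_rows(
  motion=[
    [[0,0,0],0,0.5],
    [[0,0,0],0,0.65],
    [[0,0,0.2],0,0.65],
    [[0,0,0.8],0,0.65],
    [[0,0,1],0,0.65],
  ],
)

```text
time: 25.8
tcp_pos: [0.5978, -0.1685, 0.182]
tcp_rot: [0.946, 0.324, -0.0, -0.0]
wrist_force: [0.0, -0.1, 0.2]
opening: 0.655
finger_force: 0.0
```

Request:
send_rows(
  motion=[
    [[0,0,1],0,0.65],
    [[0,0,1],0,0.8],
    [[0,0,1],0,1],
    [[0,0,1],0,1],
    [[-0.04,0.99,0],1,1],
  ],
)

```text
time: 26.42
tcp_pos: [0.5985, -0.1454, 0.2845]
tcp_rot: [0.928, 0.374, 0.002, 0.002]
wrist_force: [0.8, -0.1, -0.1]
opening: 0.997
finger_force: 0.0
```

Request:
send_rows(
  motion=[
    [[-0.04,0.99,0],1,1],
    [[-0.04,0.99,0],1,1],
    [[-0.04,0.99,0],1,1],
    [[-0.04,0.99,0],1,1],
    [[-0.04,0.99,0],1,1],
  ],
)

```text
time: 27.05
tcp_pos: [0.5921, -0.0194, 0.2821]
tcp_rot: [0.798, 0.602, 0.0, 0.0]
wrist_force: [-0.4, -0.4, -0.8]
opening: 0.997
finger_force: 0.0
```

Request:
send_rows(
  motion=[
    [[-0.04,0.99,0],1,1],
    [[-0.04,0.99,0],1,1],
    [[-0.04,0.99,0],1,1],
    [[-0.04,0.99,0],1,1],
    [[-0.04,0.99,0],1,1],
  ],
)

```text
time: 27.68
tcp_pos: [0.5871, 0.1044, 0.2821]
tcp_rot: [0.615, 0.788, 0.0, 0.0]
wrist_force: [0.6, 0.8, 0.1]
opening: 0.998
finger_force: 0.0
```

Request:
send_rows(
  motion=[
    [[-0.04,0.99,0],1,1],
    [[-0.04,0.99,0],1,1],
    [[-0.04,0.99,0],0.55,1],
    [[-0.04,0.99,0],0,1],
    [[-0.04,0.99,0],0,1],
  ],
)

```text
time: 28.3
tcp_pos: [0.5821, 0.2281, 0.282]
tcp_rot: [0.506, 0.862, 0.0, 0.0]
wrist_force: [0.6, -0.8, 0.1]
opening: 1.002
finger_force: 0.0
```

Request:
send_rows(
  motion=[
    [[-0.04,0.99,0],0,1],
    [[-0.04,0.99,0],0,1],
    [[-0.04,0.99,0],0,1],
    [[-0.04,0.99,0],0,1],
    [[0,0,0],0,1],
  ],
)

```text
time: 28.92
tcp_pos: [0.5778, 0.3283, 0.2815]
tcp_rot: [0.505, 0.863, 0.0, -0.0]
wrist_force: [0.9, 0.4, 0.5]
opening: 1.0
finger_force: 0.0
```

```bash
python3 - <<'E'
from h import *
from scipy.spatial.transform import Rotation as R
a=optics.snapshot('side')[120:330,170:380]
cv2.imwrite('pics/g1.png',cv2.resize(a,(600,600),interpolation=cv2.INTER_CUBIC)[:,:,::-1])
s=readout.get_state();print(s['tcp_pos'],s['opening'],R.from_quat(s['tcp_rot']).as_matrix()[:,1])
for z in (.217,.197): print(proj('side',[.578,.3262,z]))
E
```

```text
[0.57796859 0.32726171 0.28152694] 1.0027817136241506 [ 8.72588914e-01  4.88455182e-01 -3.50380672e-04]
[246.28084327 241.85560618]
[247.12239515 248.54880446]
```

View pics/g1.png

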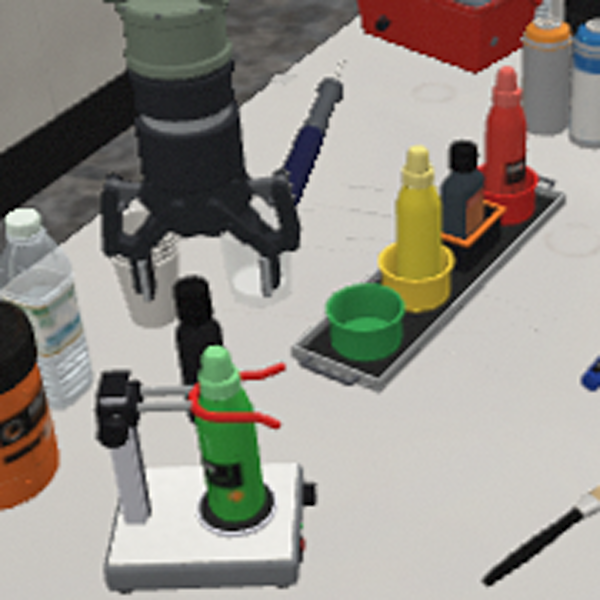

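Request:
send_rows(
  motion=[
    [[0,-0.04,-0.5],0,1],
    [[0,0,-0.9],0,1],
    [[0,0,-0.9],0,1],
    [[0,0,-0.7],0,1],
    [[0,0,-0.32],0,1],
  ],
  grip_force=60,
)

```text
time: 29.6
tcp_pos: [0.5775, 0.324, 0.1969]
tcp_rot: [0.507, 0.862, -0.001, -0.001]
wrist_force: [-0.1, -0.2, -0.3]
opening: 0.999
finger_force: 0.0
```

Request:
send_rows(
  motion=[
    [[0,0,0],0,0.7],
    [[0,0,0],0,0.5],
    [[0,0,0],0,0.4],
    [[0,0,0],0,0.2],
    [[0,0,0],0,0.2],
  ],
)

```text
time: 30.22
tcp_pos: [0.5788, 0.3257, 0.2001]
tcp_rot: [0.506, 0.862, 0.001, 0.001]
wrist_force: [-0.2, -0.6, 4.5]
opening: 0.346
finger_force: 59.7
```

Request:
send_rows(
  motion=[
    [[0,0,0],0,0.2],
    [[0,0,0],0,0.2],
  ],
)

```text
time: 30.48
tcp_pos: [0.5788, 0.3256, 0.2001]
tcp_rot: [0.506, 0.862, 0.001, 0.001]
wrist_force: [-0.7, -0.0, 5.0]
opening: 0.351
finger_force: 59.7
```

Request:
send_rows(
  motion=[
    [[0,0,0.04],0,0.2],
    [[-0.26,-0.145,0],0,0.2],
    [[-0.35,-0.195,0],0,0.2],
  ],
)

```text
time: 30.85
tcp_pos: [0.5633, 0.317, 0.2001]
tcp_rot: [0.506, 0.862, 0.001, 0.001]
wrist_force: [5.1, 2.4, 0.6]
opening: 0.347
finger_force: 59.5
```

Request:
send_rows(
  motion=[
    [[-0.44,-0.245,0],0,0.2],
    [[-0.44,-0.245,0],0,0.2],
    [[-0.44,-0.245,0],0,0.2],
    [[-0.44,-0.245,0],0,0.2],
  ],
)

```text
time: 31.35
tcp_pos: [0.5168, 0.2913, 0.1987]
tcp_rot: [0.506, 0.862, -0.001, -0.001]
wrist_force: [0.1, -0.4, -2.4]
opening: 0.351
finger_force: 59.4
```

Request:
send_rows(
  motion=[
    [[-0.5,-0.28,0],0,0.2],
    [[-0.5,-0.28,0],0,0.2],
    [[0,0,0.5],0,0.2],
    [[0,0,0.9],0,0.2],
    [[0,0,0.9],0,0.2],
  ],
)

```text
time: 31.98
tcp_pos: [0.4941, 0.2784, 0.2585]
tcp_rot: [0.506, 0.862, 0.0, 0.0]
wrist_force: [0.3, -0.1, -2.2]
opening: 0.35
finger_force: 59.8
```

Request:
send_rows(
  motion=[
    [[0,0,0.9],0,0.2],
    [[0,0,0.5],0,0.2],
    [[0,0,0],0,0.2],
  ],
)

```text
time: 32.35
tcp_pos: [0.4946, 0.2785, 0.2932]
tcp_rot: [0.506, 0.862, 0.001, 0.001]
wrist_force: [0.3, 0.3, -3.7]
opening: 0.348
finger_force: 59.8
```

```bash
python3 - <<'E'
from h import *
s=readout.get_state();print(s['tcp_pos'],s['opening'],s['wrist_force'])
im=optics.snapshot('side');hsv=cv2.cvtColor(im,cv2.COLOR_RGB2HSV)
m=((hsv[...,0]>50)&(hsv[...,0]<80)&(hsv[...,1]>130)&(hsv[...,2]>60)).astype('uint8')
_,_,st,ce=cv2.connectedComponentsWithStats(m)
for a,b in zip(st[1:],ce[1:]):
    if a[4]>25: print(a,b.round(1))
x,y,z=s['tcp_pos']
for h in(0,.106): print(proj('side',[x,y,z-.155+h]))
E
```

```text
[0.49457626 0.27854827 0.29324517] 0.3476393592713591 [ 0.3065577   0.25742844 -3.74901817]
[368  96  11   4  35] [372.9  97.5]
[ 277  219   35   54 1059] [292.9 241.9]
[289.49043383 265.98732165]
[287.36554289 231.07572269]
```

Request:
send_rows(
  motion=[
    [[0.3,-0.6,0],0,0.2],
    [[0.474,-0.99,0],0,0.2],
    [[0.474,-0.99,0],0,0.2],
    [[0.474,-0.99,0],0,0.2],
    [[0.474,-0.99,0],0,0.2],
  ],
)

```text
time: 33.02
tcp_pos: [0.549, 0.1623, 0.2912]
tcp_rot: [0.507, 0.862, -0.001, -0.0]
wrist_force: [-0.1, 0.3, -2.0]
opening: 0.347
finger_force: 59.8
```

Request:
send_rows(
  motion=[
    [[0.474,-0.99,0],0,0.2],
    [[0.474,-0.99,0],0,0.2],
    [[0.474,-0.99,0],0,0.2],
    [[0.474,-0.99,0],0,0.2],
    [[0.474,-0.99,0],0,0.2],
  ],
)

```text
time: 33.65
tcp_pos: [0.608, 0.0384, 0.2911]
tcp_rot: [0.507, 0.862, -0.001, -0.001]
wrist_force: [0.6, 0.4, -2.6]
opening: 0.348
finger_force: 59.8
```

Request:
send_rows(
  motion=[
    [[0.18,-0.4,0],0,0.2],
    [[0,0,-0.5],0,0.2],
    [[0,0,-0.8],0,0.2],
    [[0,0,-0.8],0,0.2],
    [[0,0,0],0,0.2],
  ],
)

```text
time: 34.28
tcp_pos: [0.6104, 0.0317, 0.2372]
tcp_rot: [0.506, 0.863, -0.001, -0.002]
wrist_force: [-0.5, 0.1, -2.1]
opening: 0.35
finger_force: 59.8
```

Request:
send_rows(
  motion=[
    [[0.06,0,-0.6],0,0.2],
    [[0,0,-0.7],0,0.2],
    [[0,0,-0.7],0,0.2],
    [[0,0,-0.5],0,0.2],
    [[0,0,-0.25],0,0.2],
  ],
)

```text
time: 34.9
tcp_pos: [0.6139, 0.0307, 0.1703]
tcp_rot: [0.506, 0.862, -0.0, -0.0]
wrist_force: [-0.9, 1.4, -2.6]
opening: 0.345
finger_force: 59.8
```

Request:
send_rows(
  motion=[
    [[0,0,-0.12],0,0.2],
    [[0,0,0],0,0.2],
    [[0,0,0],0,0.2],
  ],
)

```text
time: 35.28
tcp_pos: [0.6145, 0.0305, 0.1686]
tcp_rot: [0.506, 0.862, 0.0, 0.0]
wrist_force: [0.2, -0.0, -2.8]
opening: 0.351
finger_force: 59.8
```

Still hanging; lower a bit more until contact.

Request:
send_rows(
  motion=[
    [[0,0,-0.08],0,0.2],
    [[0,0,-0.06],0,0.2],
    [[0,0,0],0,0.2],
  ],
)

```text
time: 35.65
tcp_pos: [0.6148, 0.0305, 0.166]
tcp_rot: [0.506, 0.862, 0.0, 0.001]
wrist_force: [-2.2, -0.2, 5.3]
opening: 0.347
finger_force: 60.8
```

Request:
send_rows(
  motion=[
    [[0,0,0],0,0.5],
    [[0,0,0],0,0.75],
    [[0,0,0],0,0.75],
    [[0,0,0.6],0,0.75],
    [[0,0,1],0,0.75],
  ],
)

```text
time: 36.28
tcp_pos: [0.6136, 0.0306, 0.2049]
tcp_rot: [0.506, 0.862, -0.0, -0.001]
wrist_force: [0.2, 0.4, 0.1]
opening: 0.747
finger_force: 0.0
```

Request:
send_rows(
  motion=[
    [[0,0,1],0,0.75],
    [[0,0,1],0,0.75],
    [[-1,0.5,0.5],0,0.75],
    [[-1,0.5,0],0,0.75],
    [[-1,0.5,0],0,0.75],
  ],
)

```text
time: 36.9
tcp_pos: [0.5387, 0.0684, 0.2684]
tcp_rot: [0.506, 0.862, 0.0, 0.001]
wrist_force: [0.2, -0.5, -0.1]
opening: 0.748
finger_force: 0.0
```

Request:
send_rows(
  motion=[
    [[-1,1,0],0,0.75],
    [[-1,1,0],0,0.75],
    [[-1,1,0],0,0.75],
    [[0,1,0],0,0.75],
    [[0,0,0],0,0.75],
  ],
)

```text
time: 37.52
tcp_pos: [0.4642, 0.1692, 0.2682]
tcp_rot: [0.505, 0.863, 0.001, 0.001]
wrist_force: [-0.6, -0.6, -0.4]
opening: 0.751
finger_force: 0.0
```

```bash
python3 - <<'E'
from h import *
a=optics.snapshot('side')[150:260,270:400]; b=optics.snapshot('top')[140:240,290:450]
o=np.zeros((330+250,400,3),np.uint8); o[:330,:390]=cv2.resize(a,(390,330),interpolation=cv2.INTER_CUBIC); o[330:]=cv2.resize(b,(400,250),interpolation=cv2.INTER_CUBIC)
cv2.imwrite('pics/f.png',o[:,:,::-1]); print(readout.get_state()['tcp_pos'])
E
```

```text
[0.46438159 0.16788776 0.26769536]
```

View pics/f.png

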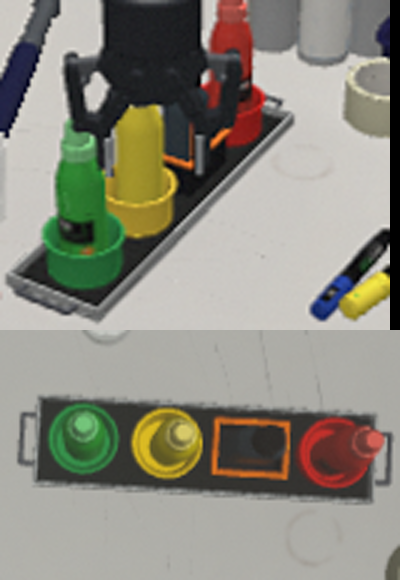

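```bash
python3 -c "
from cell import job
print(job.close_job())"
```

```text
the job is handed in; nothing more can be done
None
```

All four bottles are standing in their own cups and the job is handed in at about 38 s. The final pictures showed each one upright and seated, but the hand-in call returned no verdict.

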